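# Hold the sprung duct damper half open for an airflow reading

### The job

Take the blue-handled airflow probe out of the grey cradle, stand it in the open brass test port on top of the white air duct, pushed fully home so that its black collar sits on the brass, and let go of it. Then draw the duct's orange damper handle out against its return spring to half travel (level with the red mark on its scale) and keep holding it there for the reading: finish with the damper still in the gripper's hold, because it springs shut if let go. Leave the yellow probe in the cradle and do not disturb the meter, the spray bottle, the jar or the brush.

Things in the scene. Friction and masses are not known exactly. Their poses are not given: they have to be found in the camera images.
- air_unit: white flat duct 110 mm wide, top 84 mm high, fixed. Origin on the bench under its centre line; x across it, away from the robot, y along it to the fan. In it (mm): grey fan box x -80..80, y 200..394, 161 high; damper frame x -67..67, y 51..89, 96 high, spring barrel on it x -66..88, y 58..82, 120 high; nozzle end y -275; port at (0, -110); damper handle at (-115, 70) when shut
- test_port (a point): centre of the mouth of the open test port: 30 mm square brass bush, flat top 98 mm above the bench (14 mm above the duct), with a vertical 10 mm hole (2 mm chamfer, 17 mm long) into the hollow duct, which is free to 64 mm below the mouth; z up
- capped_port (a point): top of the other port, closed for good by a round red cap 34 mm wide, 108 mm high, on the fan side of the damper; not used
- damper_travel (a joint): travel of the damper blade in m: 0 shut (start), 0.100 fully open, 0.050 half travel. It grows as the handle is drawn along the -x axis of air_unit (towards the robot). Return spring: 5 N at 0, 10 N at half, 15 N fully open, plus 0.6 N friction; it springs shut when let go
- damper: damper with its orange upright handle, 16 mm (x) by 34 mm (y), from 43 to 151 mm above the bench; origin on its axis 20 mm below its top; axes parallel to air_unit; moves only along their x. Free all round above 120 mm high; below that the blade and a 7 mm piston rod (axis 108 mm high) run from it back to the frame, whose front is 40 mm behind its back face when shut
- half_mark (a point): red half-travel tick on the white scale strip (top 35 mm high) low beside the handle on its -y side; ticks are 25 mm apart along x of air_unit. A red pointer at the handle's foot, level with the handle's axis, stands over it at half travel
- probe_cradle: grey cradle block, fixed to the bench, 64 mm (x) by 150 mm (y) by 54 mm high, with two 10 mm holes at y = -42 and +42 mm that hold the two probes upright; origin on the bench at its centre
- airflow_probe: airflow probe with BLUE handle (white band), standing upright in either hole of the cradle; about 90 g, 160 mm long. Origin at the tip of its rod, z up along the probe: steel rod 8 mm diameter from 0 to 50 mm (tapered tip), black collar 22 mm diameter from 50 to 56 mm, cone, then cylindrical handle 25 mm diameter from 72 to 150 mm, top at 160 mm
- airflow_probe_tip (a point): tip of the airflow probe's rod
- airflow_probe_collar (a point): centre of the underside of the airflow probe's collar, 50 mm above the tip; it lies on the port's mouth when the probe is home
- humidity_probe: the other probe, same shape with YELLOW handle, in the other hole of the cradle; stays there. Origin at its rod's tip
- meter: black hand-held meter lying on the bench, 75 x 150 x 28 mm; origin under its centre; bystander
- spray_bottle: white spray bottle with green head, 76 mm diameter, 213 mm high; origin under its centre; bystander
- brush: wooden brush lying on the bench, 200 mm long; origin under it; bystander
- jar: amber jar with white lid, 70 mm diameter, 90 mm high; origin under its centre; bystander

How it is judged (in metres and radians):
On the way:
1. the airflow probe stands fully home in the open test port and has been let go (horizontal distance between airflow_probe_collar and test_port below 0.004 m and z of airflow_probe_collar in the frame of test_port between -0.004 and 0.004 m and angle between airflow_probe's own z axis and vertical below 0.08 rad and contact force between each of the arm, the fingers and airflow_probe below 0.1 N), for 0.3 s.
At the end, for the whole second after the job is handed in: The damper is held still at half travel, 50 mm within 6 mm, by the gripper's fingers (at least 3 N on the handle), while the airflow probe stands by itself in the test port, upright, its collar on the brass within 4 mm and centred within 4 mm (all of step 1 and value of joint damper_travel between 0.044 and 0.056 m and velocity of joint damper_travel between -0.01 and 0.01 m/s and contact force between the fingers and damper above 3 N and contact force between airflow_probe and damper below 0.1 N); the arm keeps its last pose, push and grip.
It fails at once if the yellow probe is moved by more than 20 mm (distance of humidity_probe from where it was at the start of the episode above 0.02 m).
It fails at once if the meter, the spray bottle, the jar or the brush is shifted by more than 40 mm or knocked over (distance of any of meter, spray_bottle, jar, brush from where it was at the start of the episode above 0.04 m or angle between any of meter, spray_bottle, jar's own z axis and vertical above 0.5 rad).
It also fails if it takes over 61 s, if anything falls off the work surface, if the arm or the gripper's body presses on something with over 40 N, if the wrist force passes 120 N, or if a joint passes its speed limit or range.

### The arm

A 6-joint arm with a two-finger parallel gripper is mounted at the origin on the work surface. World frame = base frame: x ahead of the robot, y to its left, z up, the work surface at z = 0. Lengths are in mm, angles in degrees, forces in N, time in s.
With the tool pointing down it reaches from about 350 to 850 mm from the base axis. Payload 8.1 kg.
Tool frame: the origin (TCP) lies at the very end of the fingers, on their centre line; the grasp point (between the pads) lies 19 mm behind it; z points along the fingers, y is the line along which they close (so a half turn about z gives the same grasp; the last joint's range is limited). The gripper opens to 85 mm and grips with 20 to 120 N. Pads are 22 mm wide; open, the fingers measure 114 mm over their backs; the gripper's body (76 mm by 85 mm) begins 54 mm behind the grasp point. The pads swing forward as they close: fully open they stand 13 mm farther back than shut.
Start: joints at [62.773, 7.471, 85.268, -0, 87.261, -4.893], TCP at [227.981, 555.004, 231.292] pointing down, gripper open.
Joint ranges: [-169.43, 169.43], [-51.17, 129.36], [1.28, 143.12], [-76.62, 256.62], [0, 156.53], [-152.29, 152.29]. Speed limits (degrees/s): [136.94, 136.94, 159.86, 180, 180, 180].

### API

Orientations are given as [roll, pitch, yaw] about the fixed x, y, z axes, in that order (R = Rz(yaw) Ry(pitch) Rx(roll)).
In Python, from bench import status, viewer, job gives the robot as it stands.
- The arm moves only by the tool arm_command, never from a script. Its argument "targets" is a list that holds one entry, the list of rows, each a list of 7 numbers: the shift along the world's x, y, z in m, then the turn, a rotation vector about the world's x, y, z in rad, then the opening, from -1 (shut) to 1 (fully open). In form: [[[dx, dy, dz, rx, ry, rz, gripper], ...]]. A call has 1 to 10 rows; each row shifts and turns the commanded pose from where the row before left it; what a row does not reach is not made up. A row lasts 1/8 s, in which the tool goes at most 62.5 mm and 10.7 degrees, less where a joint would pass 70% of its speed; a pose out of reach is approached as far as the arm can. A call with a gripper value outside its range is refused whole. The fingers move at their own pace and stop on an object; "force" is the grip in N (left out, the last holds). Time passes only in rows, so rows that do not move let the fingers close. It gives the time, the measured TCP pose, the force, the opening and the grip force at its end, in the units of the state.
- status.sense(): the state, without advancing time (a new reading comes with each control period).
- viewer.snapshot(name): name is "side" or "top" or "wrist"; returns the picture (400x640x3 uint8, red, green, blue); there is no depth.
- viewer.camera_model(name): a dict with "vertical_fov" (degrees; the focal length in pixels is half the picture's height over the tangent of half this angle, whatever the lens; pixels are square), "cx", "cy" (the principal point, pixels), "k1" (the pictures are not rectified: a ray, as slopes to the right and down, at radius r is drawn at 1 + k1 r^2 times it, then the intrinsics apply), "xyz" and "attitude" of the camera in the world. Camera axes: x right, y down, z forward; pixel columns grow to the right and rows downward; lengths in mm; the calibration is good to about 2 mm. A picture is of the moment at which its call begins: read the wrist's pose just before it. camera_model takes no time and is no camera call; for the wrist camera it gives the pose at the moment of the call.
- job.hand_in(): hands the job in; it is judged then, once.
The state is a dict: "time": time; "joint_pos": joint angles; "qd": joint speeds; "joint_efforts": joint torques, N m; "tool_pos": TCP position; "tcp_rot": TCP orientation; "ft_force": force on the tool from outside, world axes, zero at the start; "wrist_torque": the same for the moment, N m; "finger_gap": finger opening in mm; "grip_force": force on a finger pad.
Only numpy, scipy, OpenCV 4.12 (cv2) and the standard library are available. Lean on these libraries where they do the work, as an engineer would, in place of code of your own. Each camera call takes 0.05 s, during which the arm holds its last target. There are 200 camera calls.

## Working session

There is one attempt and no reset: what is moved stays moved. The work goes in short steps, Python scripts to look and compute and a tool call to move; the robot and the scene stay as the last step left them, time stands still between calls to the robot, and variables do not carry over. Pictures are saved under pics/ and viewed, at most 10 in all, crops included, and the job is handed in when it is done.

Besides the shell and the picture viewer there is one more tool, called after "Emit:" as name(argument=value, ...), one argument or row to a line, values as JSON. arm_command: Moves the arm, as the interface text tells. Its arguments: {"type":"object","properties":{"targets":{"type":"array"},"force":{"type":"number"}},"required":["targets"]}

```bash
mkdir -p pics; cat > h.py <<'E'
from bench import status, viewer, job
import numpy as np, cv2
from scipy.spatial.transform import Rotation as R
def snap(n,f):
    m=viewer.camera_model(n); im=viewer.snapshot(n); cv2.imwrite(f'pics/{f}.png',im[:,:,::-1]); return im,m
def ray(m,u,v):
    f=200/np.tan(np.radians(m['vertical_fov'])/2)
    d=np.array([(u-m['cx'])/f,(v-m['cy'])/f]); s=d.copy()
    for _ in range(30): s=d/(1+m['k1']*(s@s))
    return np.array(m['xyz']), R.from_euler('xyz',m['attitude'],degrees=True).as_matrix()@np.array([s[0],s[1],1])
def onz(m,u,v,z):
    o,d=ray(m,u,v); return o+d*(z-o[2])/d[2]
def proj(m,p):
    f=200/np.tan(np.radians(m['vertical_fov'])/2)
    c=R.from_euler('xyz',m['attitude'],degrees=True).as_matrix().T@(np.array(p)-m['xyz']); s=c[:2]/c[2]
    s=s*(1+m['k1']*(s@s)); return s[0]*f+m['cx'],s[1]*f+m['cy']
def tri(a,b):
    (o1,d1),(o2,d2)=a,b
    d1=d1/np.linalg.norm(d1);d2=d2/np.linalg.norm(d2)
    t=np.linalg.lstsq(np.c_[d1,-d2],o2-o1,rcond=None)[0]
    p,q=o1+t[0]*d1,o2+t[1]*d2
    return (p+q)/2,np.linalg.norm(p-q)
E
python3 - <<'E'
from h import *
for n in ['top','side']:
    im,m=snap(n,n+'0'); print(m)
print(status.sense())
E
```

```text
{'vertical_fov': 42.48788692930648, 'cx': 317.40592755476945, 'cy': 196.28463990965602, 'k1': -0.11339110639891706, 'xyz': array([ 350.71470177,   52.06796613, 1481.03575697]), 'attitude': array([-1.74671835e+02, -1.71101546e-01, -8.99155087e+01])}
{'vertical_fov': 46.168184967127885, 'cx': 319.3184993327391, 'cy': 201.3854868942127, 'k1': 0.029007072849004764, 'xyz': array([  240.60030351, -1072.87019205,   826.56806003]), 'attitude': array([-122.84275584,   -0.34524526,  -12.19539722])}
{'time': 0.1, 'joint_pos': array([ 6.27718022e+01,  7.51097228e+00,  8.53228004e+01, -1.72700653e-03,
        8.72618376e+01, -4.89414155e+00]), 'qd': array([ 0.06235939, -0.16089806, -0.13862437,  0.11677431,  0.11518061,
       -0.1722407 ]), 'joint_efforts': array([ 1.49786421e-03, -5.70953000e+01, -5.01942766e+01, -4.90937032e-05,
        8.26100382e-03,  6.51996788e-05]), 'tool_pos': array([227.77669443, 554.54936805, 230.34963305]), 'tcp_rot': array([-1.79904591e+02, -6.43838892e-03,  1.57666022e+02]), 'ft_force': array([-0.1479142 , -0.15995756,  0.51466735]), 'wrist_torque': array([0.02569011, 0.00447014, 0.06303916]), 'grip_force': 0.0, 'finger_gap': 84.91771271115184}
```

View pics/top0.png

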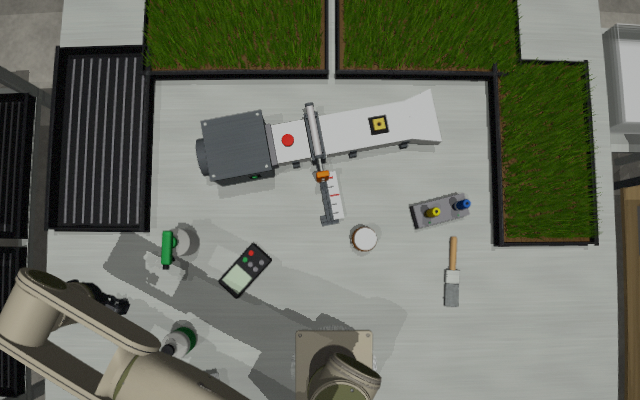

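View pics/side0.png

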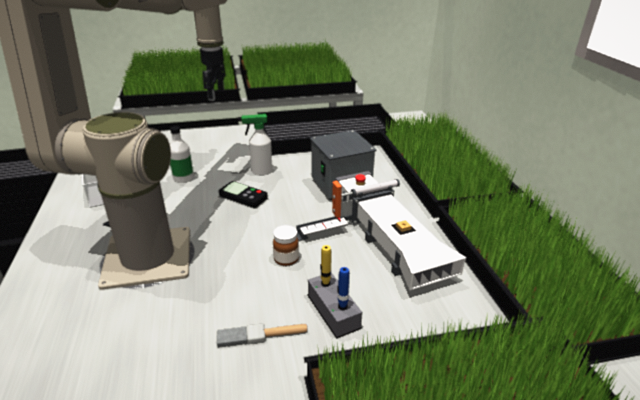

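The top view shows the port at (379,125), the red cap at (288,140), the orange handle at (322,175), the blue probe at (462,204), the yellow probe at (433,212) and the jar at (364,238). The side view shows the blue probe at (344,285) and the handle at (337,198).

```bash
python3 - <<'E'
from h import *
def blobs(im,lo,hi,roi,amin=8):
    h=cv2.cvtColor(im,cv2.COLOR_RGB2HSV); k=cv2.inRange(h,lo,hi); z=np.zeros_like(k); x0,y0,x1,y1=roi; z[y0:y1,x0:x1]=k[y0:y1,x0:x1]
    n,l,s,c=cv2.connectedComponentsWithStats(z)
    return [(s[i].tolist(),c[i].round(1).tolist()) for i in range(1,n) if s[i][4]>=amin]
from bench import viewer
T=cv2.imread('pics/top0.png')[:,:,::-1].copy();S=cv2.imread('pics/side0.png')[:,:,::-1].copy()
mt=viewer.camera_model('top');ms=viewer.camera_model('side')
C={'blue':((105,120,50),(125,255,255)),'yel':((20,120,90),(32,255,255)),'or':((5,150,90),(17,255,255)),'red':((0,150,90),(4,255,255))}
rt={'blue':(400,180,490,230),'yel':(360,100,480,230),'or':(300,160,345,225),'red':(270,120,350,225)}
rs={'blue':(320,255,370,320),'yel':(310,210,430,300),'or':(325,170,350,225),'red':(300,165,380,240)}
for c in C:
    print(c,'T',blobs(T,*C[c],rt[c]),'S',blobs(S,*C[c],rs[c]))
for n,I,x0,y0,x1,y1 in [('a',T,400,180,500,240),('b',T,290,95,400,225),('c',S,300,230,380,340),('d',S,295,160,425,245)]:
    cv2.imwrite(f'pics/c{n}.png',cv2.resize(I[y0:y1,x0:x1,::-1],None,fx=4,fy=4,interpolation=cv2.INTER_CUBIC))
a=[cv2.imread(f'pics/c{n}.png') for n in 'abcd']
W=np.zeros((600,800,3),np.uint8)
W[:240,:400]=a[0]
b=cv2.resize(a[1],None,fx=.68,fy=.68);W[240:240+b.shape[0],:b.shape[1]]=b
W[:400,400:400+320]=a[2][:400,:320]
W[410:410+190,400:800]=cv2.resize(a[3],(400,262))[:190]
cv2.imwrite('pics/mix.png',W)
E
```

```text
blue T [([456, 199, 14, 10, 93], [462.9, 204.0])] S [([338, 267, 11, 29, 253], [343.3, 281.2]), ([339, 300, 9, 7, 45], [342.6, 303.0])]
yel T [([373, 117, 13, 13, 130], [378.8, 123.4]), ([432, 207, 8, 9, 52], [435.6, 211.2])] S [([398, 221, 12, 7, 41], [403.4, 223.9]), ([321, 245, 10, 28, 227], [325.8, 258.7]), ([321, 276, 10, 8, 46], [325.2, 279.5])]
or T [([316, 171, 13, 7, 73], [321.9, 173.7])] S [([332, 180, 10, 38, 251], [336.6, 197.6])]
red T [([282, 134, 12, 12, 111], [287.2, 139.6])] S [([356, 174, 9, 8, 59], [360.0, 177.7])]
```

View pics/mix.png

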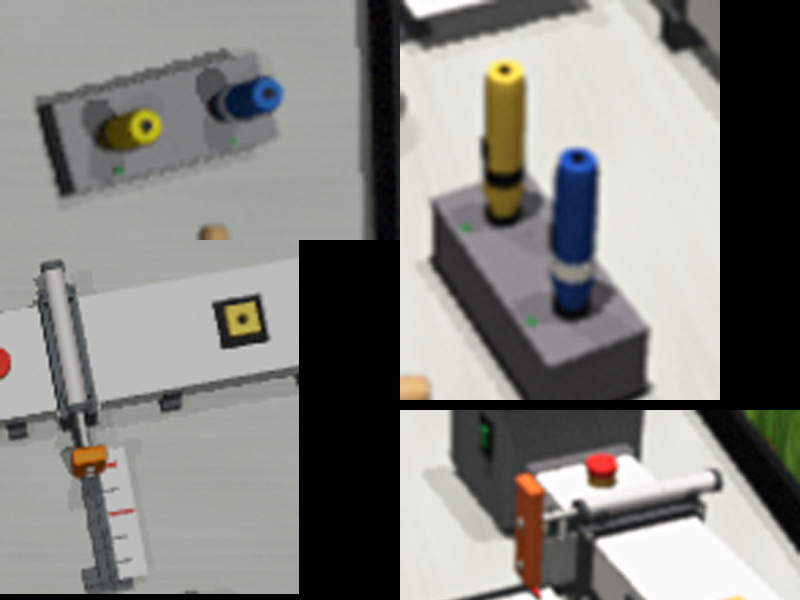

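The enlarged crops put the blue probe's top at top(466.5,203.5) / side(344.3,269), and the port hole at top(378.8,124.2).

```bash
python3 - <<'E'
from h import *
mt=viewer.camera_model('top');ms=viewer.camera_model('side')
r=lambda x:np.round(x,1)
print('blue top',r(onz(mt,466.4,203.4,164)),tri(ray(mt,466.4,203.4),ray(ms,344.2,269)))
print('yel top',r(onz(mt,436,211.5,164)))
P=onz(mt,378.8,124.0,98);print('port',r(P),tri(ray(mt,378.8,123.8),ray(ms,403.4,223.9)))
K=onz(mt,287.2,139.6,108);print('cap',r(K),tri(ray(mt,287.2,139.6),ray(ms,360,177)))
H=onz(mt,321.9,173.5,151);print('handle',r(H))
d=K-P;d[2]=0;yv=d/np.linalg.norm(d);xv=np.array([yv[1],-yv[0],0])
print('yaw of y',np.degrees(np.arctan2(yv[1],yv[0])),'xv',xv, 'L',np.linalg.norm(d))
O=P+110*yv;print('handle pred',r(O-115*xv+70*yv),'half',r(O-165*xv+70*yv))
print('jar',r(onz(mt,364,238,90)))
w=viewer.camera_model('wrist');s=status.sense()
Rt=R.from_euler('xyz',s['tcp_rot'],degrees=True).as_matrix()
print('cam in tool',r(Rt.T@(w['xyz']-s['tool_pos'])),'\n',(Rt.T@R.from_euler('xyz',w['attitude'],degrees=True).as_matrix()).round(2),w['vertical_fov'])
E
```

```text
blue top [ 455.7 -338.4  164. ] (array([ 456.67359617, -338.98109321,  162.65927735]), np.float64(1.790913460966684))
yel top [ 434.6 -257.9  164. ]
port [ 679.5 -120.3   98. ] (array([ 680.92692967, -120.67738929,   95.32109832]), np.float64(0.49847629414539885))
cap [633.1 130.3 108. ] (array([633.80324332, 130.55726302, 104.11287466]), np.float64(0.12418274500473844))
handle [534.5  36.6 151. ]
yaw of y 100.49292803413095 xv [0.98327739 0.18211416 0.        ] L 254.85411487086853
handle pred [533.6  35.8  98. ] half [484.5  26.7  98. ]
jar [367.5 -77.9  90. ]
cam in tool [ 7.980e+01 -1.000e-01 -1.427e+02] 
 [[ 0.   -0.95 -0.31]
 [ 1.    0.   -0.  ]
 [ 0.   -0.31  0.95]] 59.27419834181538
```

Emit:
arm_command(
  targets=[
    [[0,0,0.045,0,0,0,1],[0,0,0.045,0,0,0,1],[0.028,-0.05,0,0,0,-0.116,1],[0.028,-0.05,0,0,0,-0.116,1],[0.028,-0.05,0,0,0,-0.116,1],[0.028,-0.05,0,0,0,-0.116,1],[0.028,-0.05,0,0,0,-0.116,1],[0.028,-0.05,0,0,0,-0.116,1],[0.028,-0.05,0,0,0,-0.116,1],[0.028,-0.05,0,0,0,-0.116,1]],
  ],
)

```text
time: 1.35
tool_pos: [452.4, 153.3, 321.0]
tcp_rot: [-180.0, -0.0, 104.3]
ft_force: [1.8, 0.7, 0.0]
finger_gap: 85.4
grip_force: 0.0
```

Emit:
arm_command(
  targets=[
    [[0.0,-0.048,0,0,0,0,1],[0.0,-0.048,0,0,0,0,1],[0.0,-0.048,0,0,0,0,1],[0.0,-0.048,0,0,0,0,1],[0.0,-0.048,0,0,0,0,1],[0.0,-0.048,0,0,0,0,1],[0.0,-0.048,0,0,0,0,1],[0.0,-0.048,0,0,0,0,1],[0.0,-0.048,0,0,0,0,1],[0,0,0,0,0,0,1]],
  ],
)

```text
time: 2.6
tool_pos: [451.0, -279.7, 320.0]
tcp_rot: [-179.9, -0.1, 104.3]
ft_force: [-0.1, 0.0, 0.2]
finger_gap: 85.5
grip_force: 0.0
```

```bash
python3 - <<'E'
from h import *
im,m=snap('wrist','w1')
u,v=proj(m,(455.7,-338.4,164));print(u,v, proj(m,(434.6,-257.9,164)))
h=cv2.cvtColor(im,cv2.COLOR_RGB2HSV);k=cv2.inRange(h,(105,120,50),(125,255,255))
n,l,s,c=cv2.connectedComponentsWithStats(k);print([(s[i],c[i]) for i in range(1,n) if s[i][4]>60])
E
```

```text
313.1796493590854 239.2253140411942 (np.float64(311.57672792505525), np.float64(150.45160621100635))
[(array([305, 232,  21,  19, 265], dtype=int32), array([314.99245283, 240.55471698])), (array([  0, 389,  19,  11, 141], dtype=int32), array([  7.5248227 , 394.85815603]))]
```

View pics/w1.png

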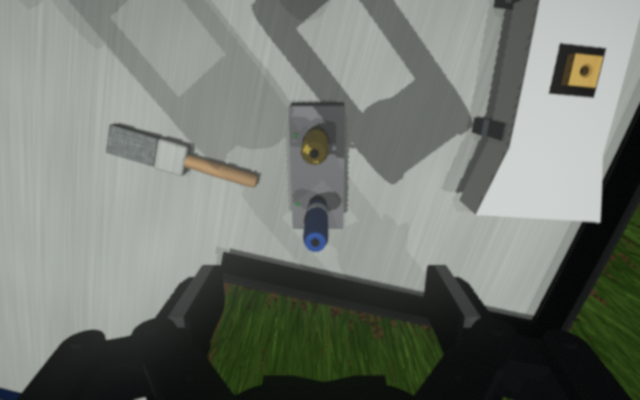

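The wrist view shows the blue probe's top at (315.5,241.5) and the brass port at about (584,71).

```bash
python3 - <<'E'
from h import *
m=viewer.camera_model('wrist')
print(onz(m,315.5,241.5,164),onz(m,585,71,98),status.sense()['tool_pos'])
E
```

```text
[ 458.84322007 -338.50969722  164.        ] [ 682.67821544 -120.17980572   98.        ] [ 451.35103499 -278.09612823  320.30751727]
```

Emit:
arm_command(
  targets=[
    [[0.003,-0.0305,0,0,0,0.005,1],[0.0025,-0.0305,0,0,0,0,1],[0,0,-0.05,0,0,0,1],[0,0,-0.04,0,0,0,1],[0,0,-0.035,0,0,0,1],[0,0,-0.03,0,0,0,1],[0,0,-0.03,0,0,0,1],[0,0,-0.03,0,0,0,1],[0,0,0,0,0,0,1],[0,0,0,0,0,0,1]],
  ],
)

```text
time: 3.9
tool_pos: [458.2, -337.8, 107.6]
tcp_rot: [180.0, 0.1, 104.8]
ft_force: [-0.2, -0.7, 0.5]
finger_gap: 85.5
grip_force: 0.0
```

Emit:
arm_command(
  targets=[
    [[0,0,0,0,0,0,-1],[0,0,0,0,0,0,-1],[0,0,0,0,0,0,-1],[0,0,0,0,0,0,-1],[0,0,0,0,0,0,-1],[0,0,0,0,0,0,-1],[0,0,0,0,0,0,-1],[0,0,0,0,0,0,-1]],
  ],
  force=30,
)

```text
time: 4.9
tool_pos: [457.6, -338.3, 106.8]
tcp_rot: [180.0, 0.0, 104.8]
ft_force: [-2.1, -0.5, 6.5]
finger_gap: 24.1
grip_force: 29.6
```

Emit:
arm_command(
  targets=[
    [[0,0,0.02,0,0,0,-1],[0,0,0.03,0,0,0,-1],[0,0,0.03,0,0,0,-1],[0,0,0.035,0,0,0,-1],[0,0,0.035,0,0,0,-1],[0,0,0,0,0,0,-1]],
  ],
)

```text
time: 5.65
tool_pos: [459.0, -339.1, 261.3]
tcp_rot: [179.8, 0.3, 104.8]
ft_force: [-0.6, 0.6, -0.9]
finger_gap: 24.0
grip_force: 30.0
```

Emit:
arm_command(
  targets=[
    [[0.02,0.02,0,0,0,0,-1],[0.029,0.028,0,0,0,0,-1],[0.029,0.028,0,0,0,0,-1],[0.029,0.028,0,0,0,0,-1],[0.029,0.028,0,0,0,0,-1],[0.029,0.028,0,0,0,0,-1],[0.029,0.028,0,0,0,0,-1],[0.03,0.03,0,0,0,0,-1],[0,0,0,0,0,0,-1],[0,0,0,0,0,0,-1]],
  ],
)

```text
time: 6.9
tool_pos: [680.9, -119.9, 255.2]
tcp_rot: [-179.9, -0.0, 104.8]
ft_force: [-0.7, -0.6, -0.5]
finger_gap: 24.3
grip_force: 30.0
```

```bash
python3 - <<'E'
from h import *
a,ms=snap('side','s2');b,mw=snap('wrist','w2');s=status.sense();print(s['tool_pos'],s['tcp_rot'],s['finger_gap'],s['ft_force'])
t=s['tool_pos'];print(proj(ms,(681,-120.3,98)),proj(ms,(t[0],t[1],154)),proj(mw,(681,-120.3,98)),proj(mw,(t[0],t[1],154)))
W=np.zeros((600,800,3),np.uint8)
W[:400,:640]=b[:,:,::-1]
W[300:600,500:800]=cv2.resize(a[120:270,340:490,::-1],None,fx=2,fy=2,interpolation=cv2.INTER_CUBIC)
cv2.imwrite('pics/mix2.png',W)
E
```

```text
[ 680.79158797 -120.75204365  255.96098564] [-1.79951237e+02 -1.08647311e-02  1.04729793e+02] 23.95299717718177 [-0.06151086 -0.13840669 -0.87377472]
(np.float64(403.38512755762525), np.float64(223.01747048853622)) (np.float64(405.58347748048226), np.float64(205.6285898375489)) (np.float64(324.0601186617102), np.float64(178.16005204431661)) (np.float64(323.5345938072037), np.float64(198.3548614566413))
```

View pics/mix2.png

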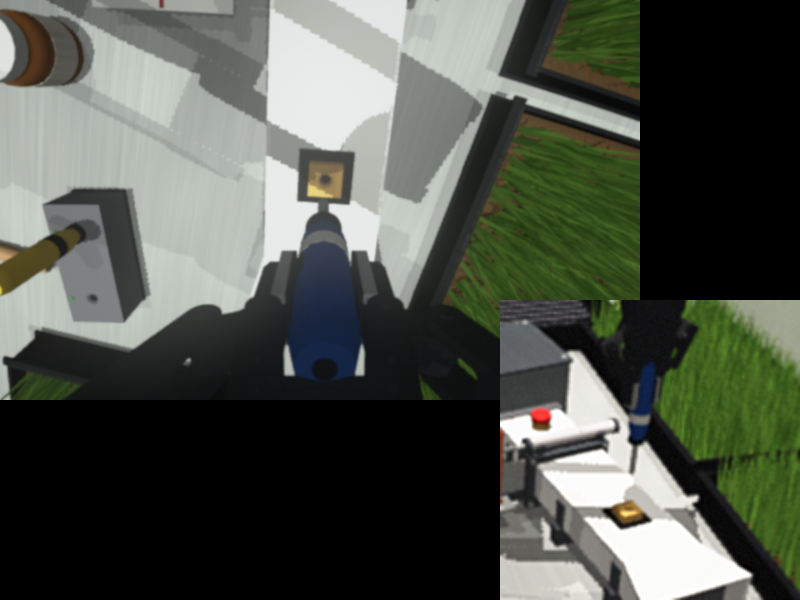

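The wrist view shows the port hole at (325,179) and the rod at column 323.5, ending near row 201. The side crop shows the probe vertical above the port. I'll lower it to just above the mouth and check again.

Emit:
arm_command(
  targets=[
    [[0,0,-0.02,0,0,0,-1],[0,0,-0.018,0,0,0,-1],[0,0,-0.008,0,0,0,-1],[0,0,0,0,0,0,-1],[0,0,0,0,0,0,-1]],
  ],
)

```text
time: 7.62
tool_pos: [681.8, -120.1, 210.9]
tcp_rot: [180.0, 0.0, 104.8]
ft_force: [-0.5, 0.0, -1.0]
finger_gap: 23.9
grip_force: 30.0
```

```bash
python3 - <<'E'
from h import *
a,ms=snap('side','s3');b,mw=snap('wrist','w3');s=status.sense();t=s['tool_pos'];print(t,s['ft_force'])
print('pred hole',proj(ms,(681,-120.3,98)),proj(mw,(681,-120.3,98)),'tip',proj(ms,(t[0],t[1],t[2]-102.8)),proj(mw,(t[0],t[1],t[2]-102.8)))
W=np.zeros((600,800,3),np.uint8)
W[:500,:500]=cv2.resize(b[140:240,275:375,::-1],None,fx=5,fy=5,interpolation=cv2.INTER_CUBIC)
W[:360,500:800]=cv2.resize(a[190:250,380:430,::-1],None,fx=6,fy=6,interpolation=cv2.INTER_CUBIC)
cv2.imwrite('pics/mix3.png',W)
E
```

```text
[ 682.01997999 -120.08820302  211.37535179] [-0.28807311 -0.17218625 -0.52966388]
pred hole (np.float64(403.38512755762525), np.float64(223.01747048853622)) (np.float64(322.02102014212875), np.float64(193.0382856133325)) tip (np.float64(404.12790070063136), np.float64(219.68992900284158)) (np.float64(323.3790510782474), np.float64(197.40991148198324))
```

View pics/mix3.png

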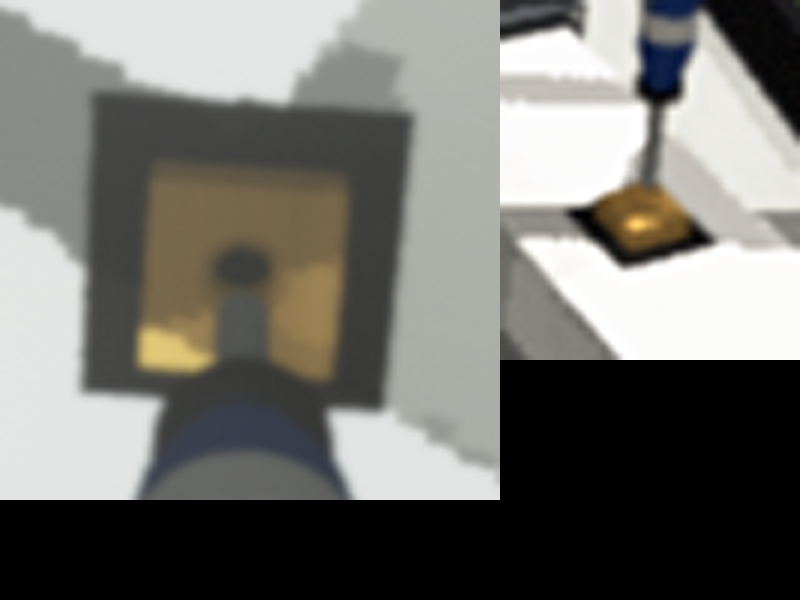

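In the wrist view the rod tip (323.4,198) is in line with the hole (323.4,193), and the offset fits the remaining height. I'll lower it slowly into the hole.

Emit:
arm_command(
  targets=[
    [[0,0,-0.006,0,0,0,-1],[0,0,-0.006,0,0,0,-1],[0,0,-0.005,0,0,0,-1],[0,0,0,0,0,0,-1]],
  ],
)

```text
time: 8.22
tool_pos: [681.1, -119.8, 192.3]
tcp_rot: [-179.9, -0.0, 104.8]
ft_force: [1.2, -0.4, -1.3]
finger_gap: 24.2
grip_force: 29.9
```

Emit:
arm_command(
  targets=[
    [[0,0,-0.008,0,0,0,-1],[0,0,-0.008,0,0,0,-1],[0,0,-0.008,0,0,0,-1],[0,0,-0.008,0,0,0,-1],[0,0,-0.005,0,0,0,-1],[0,0,0,0,0,0,-1]],
  ],
)

```text
time: 8.98
tool_pos: [681.2, -119.9, 155.6]
tcp_rot: [-180.0, -0.0, 104.8]
ft_force: [0.8, 0.2, 0.0]
finger_gap: 24.2
grip_force: 30.0
```

Emit:
arm_command(
  targets=[
    [[0,0,-0.003,0,0,0,-1],[0,0,-0.002,0,0,0,-1],[0,0,-0.002,0,0,0,-1],[0,0,0,0,0,0,-1]],
  ],
)

```text
time: 9.48
tool_pos: [681.7, -120.2, 150.8]
tcp_rot: [179.9, 0.0, 104.8]
ft_force: [-3.1, -0.1, 6.3]
finger_gap: 24.3
grip_force: 30.9
```

Contact at 6 N, at the height expected for the collar seated. Releasing the probe and going straight up.

Emit:
arm_command(
  targets=[
    [[0,0,0,0,0,0,1],[0,0,0,0,0,0,1],[0,0,0,0,0,0,1],[0,0,0,0,0,0,1],[0,0,0,0,0,0,1],[0,0,0,0,0,0,1],[0,0,0.02,0,0,0,1],[0,0,0.03,0,0,0,1],[0,0,0.04,0,0,0,1],[0,0,0.04,0,0,0,1]],
  ],
)

```text
time: 10.72
tool_pos: [681.5, -120.0, 282.4]
tcp_rot: [179.9, 0.0, 104.8]
ft_force: [1.3, -0.2, 0.2]
finger_gap: 85.2
grip_force: 0.0
```

```bash
python3 - <<'E'
from h import *
a,ms=snap('side','s4');b,mw=snap('wrist','w4');s=status.sense();t=s['tool_pos'];print(t,s['ft_force'],s['finger_gap'])
p=(681.5,-120.2)
print('pred collar, top',proj(ms,(*p,98)),proj(ms,(*p,208)),proj(mw,(*p,98)),proj(mw,(*p,208)))
W=np.zeros((600,800,3),np.uint8)
W[:400,:500]=b[:,70:570,::-1]
W[:480,500:800]=cv2.resize(a[160:240,380:430,::-1],None,fx=6,fy=6,interpolation=cv2.INTER_CUBIC)
cv2.imwrite('pics/mix4.png',W)
E
```

```text
[ 684.00656281 -120.58927774  288.51901165] [-0.40754712 -0.74864483  1.35779523] 85.28571122341414
pred collar, top (np.float64(403.54867994095287), np.float64(222.9742277880091)) (np.float64(408.0130699188555), np.float64(187.7779702500208)) (np.float64(319.9266595862723), np.float64(167.36698305519963)) (np.float64(319.6391631927489), np.float64(205.27207128509224))
```

View pics/mix4.png

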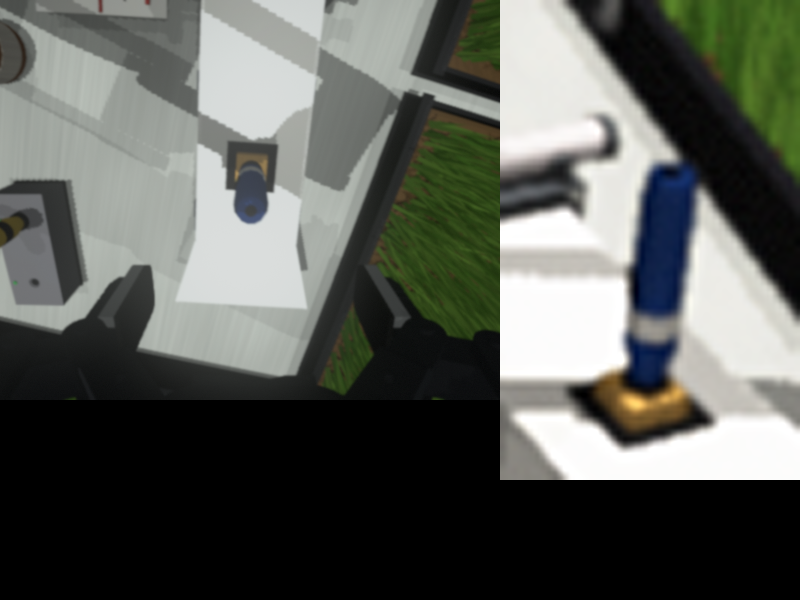

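The probe stands upright with its collar on the brass; its top is at side px (408.7,188.3) against a predicted (408.0,187.8). Next is the damper.

Emit:
arm_command(
  targets=[
    [[-0.03,0.016,0,0,0,-0.019,1],[-0.03,0.016,0,0,0,-0.019,1],[-0.03,0.016,0,0,0,-0.019,1],[-0.03,0.016,0,0,0,-0.018,1],[-0.026,0.016,0,0,0,0,1],[0,0,0,0,0,0,1],[0,0,0,0,0,0,1]],
  ],
)

```text
time: 11.7
tool_pos: [536.1, -40.3, 280.2]
tcp_rot: [179.9, 0.0, 100.5]
ft_force: [0.1, -0.6, 0.6]
finger_gap: 85.4
grip_force: 0.0
```

```bash
python3 - <<'E'
from h import *
s=status.sense();b,mw=snap('wrist','w5');t=s['tool_pos'];print(t,s['tcp_rot'])
print(proj(mw,(535,36.5,151)))
h=cv2.cvtColor(b,cv2.COLOR_RGB2HSV);k=cv2.inRange(h,(5,150,60),(17,255,255))
n,l,st,c=cv2.connectedComponentsWithStats(k);print([(st[i],c[i]) for i in range(1,n) if st[i][4]>60])
cv2.imwrite('pics/w5b.png',cv2.resize(b[60:260,180:460,::-1],None,fx=2.8,fy=2.8))
E
```

```text
[536.05679386 -40.26837085 280.21256562] [1.79912181e+02 4.19977368e-02 1.00492441e+02]
(np.float64(340.64191855866494), np.float64(89.34991979987676))
[(array([332,  72,  19,  45, 785], dtype=int32), array([340.9044586 ,  92.89808917]))]
```

View pics/w5b.png

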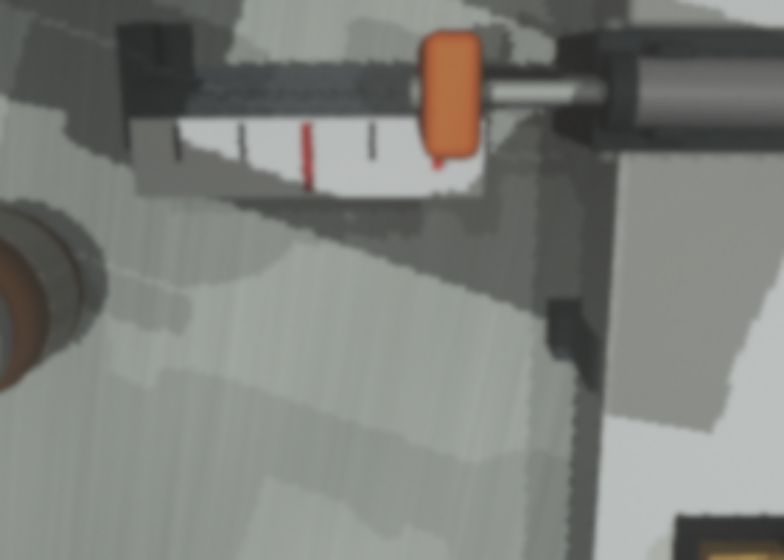

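The handle's top centre is at about (341.5,91), with the red half tick and the pointer visible below it. That puts the handle at about (535.6,35.3).

Emit:
arm_command(
  targets=[
    [[0,0.025,0,0,0,0,1],[0,0.025,0,0,0,0,1],[0,0.0255,0,0,0,0,1],[0,0,-0.035,0,0,0,1],[0,0,-0.035,0,0,0,1],[0,0,-0.035,0,0,0,1],[0,0,-0.03,0,0,0,1],[0,0,-0.02,0,0,0,1],[0,0,0,0,0,0,1]],
  ],
)

```text
time: 12.88
tool_pos: [534.5, 35.1, 122.1]
tcp_rot: [-179.8, -0.0, 100.5]
ft_force: [-0.2, -0.4, -0.8]
finger_gap: 85.3
grip_force: 0.0
```

Emit:
arm_command(
  targets=[
    [[0,0,0,0,0,0,-1],[0,0,0,0,0,0,-1],[0,0,0,0,0,0,-1],[0,0,0,0,0,0,-1],[0,0,0,0,0,0,-1],[0,0,0,0,0,0,-1],[0,0,0,0,0,0,-1],[0,0,0,0,0,0,-1]],
  ],
  force=60,
)

```text
time: 13.88
tool_pos: [535.5, 35.4, 125.1]
tcp_rot: [180.0, 0.0, 100.5]
ft_force: [-4.0, -0.7, 6.6]
finger_gap: 15.0
grip_force: 59.8
```

Emit:
arm_command(
  targets=[
    [[-0.007,-0.0013,0,0,0,0,-1],[-0.008,-0.0015,0,0,0,0,-1],[-0.008,-0.0015,0,0,0,0,-1],[-0.008,-0.0015,0,0,0,0,-1],[-0.008,-0.0015,0,0,0,0,-1],[-0.006,-0.0011,0,0,0,0,-1],[-0.004,-0.0007,0,0,0,0,-1],[0,0,0,0,0,0,-1],[0,0,0,0,0,0,-1],[0,0,0,0,0,0,-1]],
  ],
)

```text
time: 15.12
tool_pos: [488.2, 26.5, 125.1]
tcp_rot: [179.7, 0.0, 100.5]
ft_force: [9.1, 1.1, -3.8]
finger_gap: 15.2
grip_force: 59.6
```

```bash
python3 - <<'E'
from h import *
a,ms=snap('side','s6');s=status.sense();b,mw=snap('wrist','w6');t=s['tool_pos'];c,mt=snap('top','t6')
print(t,s['ft_force'],s['finger_gap'],s['grip_force'])
W=np.zeros((600,800,3),np.uint8)
W[:400,:]=cv2.resize(a[160:250,270:450,::-1],(800,400),interpolation=cv2.INTER_CUBIC)
W[400:,:320]=cv2.resize(b[:,:,::-1],(320,200))
W[400:,320:800]=cv2.resize(c[110:235,280:580,::-1],(480,200),interpolation=cv2.INTER_CUBIC)
cv2.imwrite('pics/mix6.png',W)
E
```

```text
[488.27798661  26.51248996 125.13786942] [ 9.41763425  0.71177605 -3.20615942] 15.023421353591846 59.598655700683594
```

View pics/mix6.png

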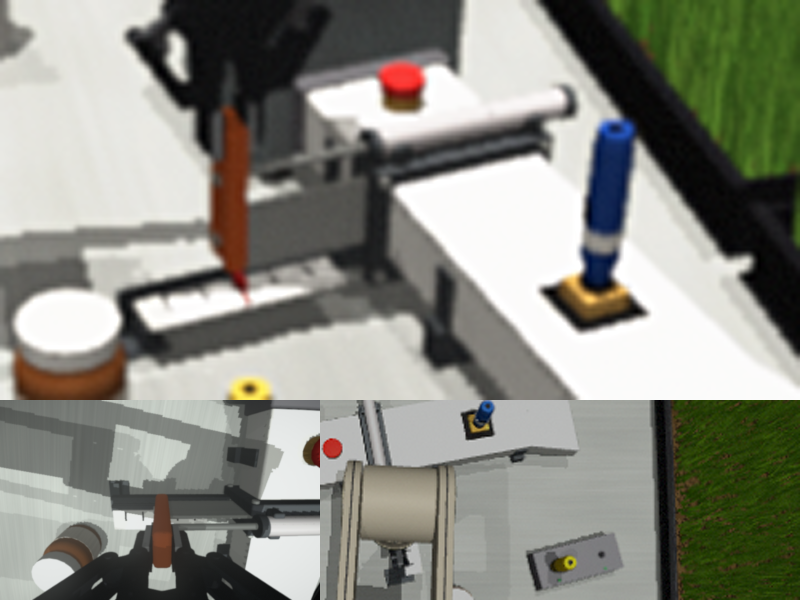

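The side view shows the pointer on the red tick and the probe still seated. The tool has moved 48.1 mm, so I'll add a small correction and let it settle.

Emit:
arm_command(
  targets=[
    [[-0.0018,-0.0003,0,0,0,0,-1],[0,0,0,0,0,0,-1],[0,0,0,0,0,0,-1],[0,0,0,0,0,0,-1],[0,0,0,0,0,0,-1]],
  ],
)

```text
time: 15.9
tool_pos: [486.5, 26.2, 125.1]
tcp_rot: [179.7, 0.0, 100.5]
ft_force: [9.0, 0.9, -3.3]
finger_gap: 15.0
grip_force: 59.6
```

```bash
python3 -c "
from h import *
s=status.sense();print(s['tool_pos'],s['grip_force'],s['ft_force']);print(job.hand_in())"
```

```text
[486.48634273  26.1923323  125.1291992 ] 59.60871756076813 [ 8.9945282   0.86710742 -3.2582719 ]
the job is handed in; nothing more can be done
None
```

The job is handed in: the blue probe stands seated and released in the test port, and the gripper is holding the damper at about 50 mm (half travel) with a 60 N grip; the hand-in gave no verdict back.

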